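# Close up a row of marble blanks in the dressing jig

### The job

Get the five marble blanks ready for dressing: keeping them down on the board, square them up flush along the fence and slide them as one straight row against the end stop, then lean on the tail of the closed row with about 15 N (never over 30 N on the stone, it chips) for about a second. Then swing the red flip-over stop over and press it fully down behind the row so it cannot creep back, and leave the other things on the bench alone.

Things in the scene. Friction and masses are not known exactly. Their poses are not given: they have to be found in the camera images.
- jig: Dressing jig fixed to the bench: dark board 240 (x) x 460 (y) x 18 mm; origin: centre of its underside. Its x points away from the robot's side, y along the row, z up. A rigid aluminium fence, 25 mm thick, 24 high above the board, runs along y; its face is the plane x = +50 mm of this frame, looking to -x; the blanks belong on that side, x below +50.
- end_stop: Rigid steel end stop on the board against the fence face, 58 (x) x 22 (y) x 24 mm high, on the jig's -y end. Its face is the plane y = -170 mm of the jig's frame and looks to +y. This entry has the same origin and axes as the jig itself.
- fence_corner (a point): Point on the board's top (18 mm above the bench) where the fence face meets the end-stop face (jig x +50, y -170): the corner into which the row belongs.
- flip_hinge (a point): Centre of the flip-over stop's hinge pin, in a bracket behind the fence, at jig x +86, y +20.2 mm, 30 mm above the board; the pin runs along the jig's y. To swing the stop over, push the back of its arm from behind (from +x) towards the robot, 25 to 45 mm above the pin, till the arm leans over the fence, then press the foot down from above. The space behind it is free for 80 mm.
- flip_stop (a joint): Angle of the red flip-over stop: 0 = down, its foot on the robot's side of the fence behind the row's tail; 1.57 = arm straight up; it starts swung back behind the fence at 2.0 to 2.45 rad (limit 2.5). Arm 70 mm long, 18 wide along y, 8 thick, 150 g. Stiff hinge: it stays wherever it is left; 2 to 3 N on its foot swings it.
- flip_foot (a point): Middle of the underside of the flip-over stop's foot (a block at the arm's end, 32 mm along the arm, 28.5 deep, pointing down when down): 54 mm from the pin along the arm, 24.5 to the foot's side. Down, its face to the row is at jig y = +11.2 mm, a few mm behind the tail of a tight row; if the row is not closed up, it lands on top of the last blank.
- blank1: White marble blank 1 of 5, counted from the end stop (meets the stop). 48 mm along its x, 38 high, about 180 g; sawn to 33 to 40 mm along its y (along the row): they differ, the exact length is unknown, so feel for the end of travel. Sliding one takes 1 to 2 N. Origin: centre of the underside. Starts 6 to 16 mm off the fence, a little askew, with gaps to its neighbours.
- blank2: White marble blank 2 of 5, counted from the end stop. 48 mm along its x, 38 high, about 180 g; sawn to 33 to 40 mm along its y (along the row): they differ, the exact length is unknown, so feel for the end of travel. Sliding one takes 1 to 2 N. Origin: centre of the underside. Starts 6 to 16 mm off the fence, a little askew, with gaps to its neighbours.
- blank3: White marble blank 3 of 5, counted from the end stop. 48 mm along its x, 38 high, about 180 g; sawn to 33 to 40 mm along its y (along the row): they differ, the exact length is unknown, so feel for the end of travel. Sliding one takes 1 to 2 N. Origin: centre of the underside. Starts 6 to 16 mm off the fence, a little askew, with gaps to its neighbours.
- blank4: White marble blank 4 of 5, counted from the end stop. 48 mm along its x, 38 high, about 180 g; sawn to 33 to 40 mm along its y (along the row): they differ, the exact length is unknown, so feel for the end of travel. Sliding one takes 1 to 2 N. Origin: centre of the underside. Starts 6 to 16 mm off the fence, a little askew, with gaps to its neighbours.
- blank5: White marble blank 5 of 5, counted from the end stop (the tail, pushed from its +y side). 48 mm along its x, 38 high, about 180 g; sawn to 33 to 40 mm along its y (along the row): they differ, the exact length is unknown, so feel for the end of travel. Sliding one takes 1 to 2 N. Origin: centre of the underside. Starts 6 to 16 mm off the fence, a little askew, with gaps to its neighbours.
- hammer: Hammer with a wooden handle lying on the bench. Not part of the job: leave it where it is. Origin: centre of the underside.
- chisel: Steel stone chisel, 230 mm, lying on the bench. Not part of the job: leave it where it is. Origin: centre of the underside.
- square: Try square, wooden stock and steel blade, flat on the bench. Not part of the job: leave it where it is. Origin: centre of the underside.
- rubbing_stone: Dark rubbing stone, 50 x 150 x 25 mm, on the bench beside the jig's +y end. Not part of the job: leave it where it is. Origin: centre of the underside.
- tin: Tin with a yellow label, 72 mm across, 75 high, on the bench behind the jig near its end-stop end. Not part of the job: leave it where it is. Origin: centre of the underside.
- brush: Dusting brush on the bench between the robot and the jig's left end. Not part of the job: leave it where it is. Origin: centre of the underside.
- chip: Red-brown stone chip, 42 x 30 x 14 mm, on the jig's board, on the robot's side, near the end stop. Not part of the job: leave it where it is. Origin: centre of the underside.
There are look-alikes about, which are no part of the job. What is shaped like the blank1 but black is not meant. Leave any black look-alike of the blank2 alone.

How it is judged:
On the way, in this order (a step that is already met when the one before it is completed fails the run):
1. the five blanks stand in a straight, closed row flush along the fence, and are pressed against the end stop with 3 to 16 N for 0.4 s (y of blank1 in the frame of jig below -0.1507 m and y of blank5 in the frame of jig below -0.0074 m and x of each of blank1, blank2, blank3, blank4, blank5 in the frame of jig above 0.023 m and angle between the x axis of each of blank1, blank2, blank3, blank4, blank5 and the x axis of jig, either way round below 0.06 rad and z of each of blank1, blank2, blank3, blank4, blank5 in the frame of jig below 0.022 m and angle between each of blank1, blank2, blank3, blank4, blank5's own z axis and vertical below 0.05 rad and contact force between blank1 and end_stop between 3 and 16 N), for 0.4 s.
2. the flip-over stop is swung fully down behind the row (value of joint flip_stop below 0.06 rad), for 0.2 s.
At the end, for the whole second after the job is handed in: Blanks at rest, flat on the board, each within 3 mm of the fence and square to it within 3.4 degrees; the first within 2.5 mm of the end stop, all gaps together under 3 mm; the flip-over stop fully down (under 0.06 rad); other things within 20 mm of where they were (y of blank1 in the frame of jig below -0.1507 m and y of blank5 in the frame of jig below -0.0074 m and x of each of blank1, blank2, blank3, blank4, blank5 in the frame of jig above 0.023 m and angle between the x axis of each of blank1, blank2, blank3, blank4, blank5 and the x axis of jig, either way round below 0.06 rad and z of each of blank1, blank2, blank3, blank4, blank5 in the frame of jig below 0.022 m and angle between each of blank1, blank2, blank3, blank4, blank5's own z axis and vertical below 0.05 rad and value of joint flip_stop below 0.06 rad and linear speed of each of blank1, blank2, blank3, blank4, blank5 below 0.01 m/s); the robot touches nothing.
It fails at once if the row is pushed against the end stop with more than 30 N (contact force between blank1 and end_stop above 30 N).
It fails at once if the robot pushes on a blank with more than 30 N (contact force between any of the fingers, the arm and blank1 above 30 N or contact force between any of the fingers, the arm and blank2 above 30 N or contact force between any of the fingers, the arm and blank3 above 30 N or contact force between any of the fingers, the arm and blank4 above 30 N or contact force between any of the fingers, the arm and blank5 above 30 N).
It fails at once if a blank is lifted off the board or tipped (z of any of blank1, blank2, blank3, blank4, blank5 in the frame of jig above 0.03 m or angle between any of blank1, blank2, blank3, blank4, blank5's own z axis and vertical above 0.25 rad).
It fails at once if one of the other things on the bench is moved by more than 20 mm (distance of any of hammer, chisel, square, rubbing_stone, tin, brush, chip from where it was at the start of the episode above 0.02 m).
It also fails if it takes over 70 s, if anything falls off the work surface, if the arm or the gripper's body presses on something with over 40 N, if the wrist force passes 120 N, or if a joint passes its speed limit or range.

### The arm

A 6-joint arm with a two-finger parallel gripper is mounted at the origin on the work surface. World frame = base frame: x ahead of the robot, y to its left, z up, the work surface at z = 0. Lengths are in m, angles in rad, forces in N, time in s.
With the tool pointing down it reaches from about 0.275 to 0.875 m from the base axis. Payload 12.5 kg.
Tool frame: the origin (TCP) lies midway between the tips of the shut fingers; the grasp point (between the pads) lies 19 mm behind it; z points along the fingers, y is the line along which they close (so a half turn about z gives the same grasp; the last joint's range is limited). The gripper opens to 85 mm and grips with 20 to 120 N. Pads are 22 mm wide; open, the fingers measure 114 mm over their backs; the gripper's body (76 mm by 85 mm) begins 54 mm behind the grasp point. The pads swing forward as they close: fully open they stand 13 mm farther back than shut.
Start: joints at [1.114, 0.351, 1.652, -0, 1.139, -0.085], TCP at [0.2, 0.512, 0.231] pointing down, gripper open.
Joint ranges: [-2.75, 2.75], [-0.79, 2.1], [0.01, 2.65], [-1.57, 4.71], [0.07, 3.14], [-2.87, 2.87]. Speed limits (rad/s): [2.22, 2.22, 2.79, 3.14, 3.14, 3.14].

### API

Orientations are given as a unit quaternion [x, y, z, w].
In Python, from rig import readout, cams, job gives the robot as it stands.
- The arm moves only by the tool carry_out, never from a script. Its argument "moves" is a list of rows, each a list of 7 numbers: the shift along the tool's x, y, z in mm, then the turn, a rotation vector about the tool's x, y, z in degrees, then the opening, from -1 (shut) to 1 (fully open), so that 0 is half open. A call has exactly 10 rows; each row is the pose to reach, as a shift and turn from the pose commanded when the call began, along the tool's axes at that moment; what a row does not reach only later rows make up. A row lasts 1/10 s, in which the tool goes at most 50 mm and 8.59 degrees, less where a joint would pass 70% of its speed; a pose out of reach is approached as far as the arm can. A call with a gripper value outside its range is refused whole. The fingers move at their own pace and stop on an object; "force" is the grip in N (left out, the last holds). Time passes only in rows, so rows that repeat a pose let the fingers close, or fill a call up. It gives the time, the measured TCP pose, the force, the opening and the grip force at its end, in the units of the state.
- readout.state(): the state, without advancing time (a new reading comes with each control period).
- cams.capture(name): name is "scene" or "top" or "wrist"; returns the picture (420x560x3 uint8, red, green, blue); there is no depth.
- cams.calibration(name): a dict with "vertical_fov" (degrees; the focal length in pixels is half the picture's height over the tangent of half this angle, whatever the lens; pixels are square), "cx", "cy" (the principal point, pixels), "view" (4x4, takes a point from world to camera coordinates); the wrist camera has in their place "hand_eye" (4x4, takes a point from camera to tool coordinates, whose origin is the TCP and whose axes are the flange's). Camera axes: x right, y down, z forward; pixel columns grow to the right and rows downward; lengths in m; the calibration is good to about 2 mm. A picture is of the moment at which its call begins: read the wrist's pose just before it. calibration takes no time and is no camera call.
- job.finish_job(): hands the job in; it is judged then, once.
The state is a dict: "time": time; "joint_positions": joint angles; "qvel": joint speeds; "joint_torque": joint torques, N m; "tcp_pos": TCP position; "tool_rot": TCP orientation; "ft_force": force on the tool from outside, world axes, zero at the start; "torque": the same for the moment, N m; "finger_gap": finger opening in m; "finger_force": force on a finger pad.
Only numpy, scipy, OpenCV 4.12 (cv2) and the standard library are available. Lean on these libraries where they do the work, as an engineer would, in place of code of your own. Each camera call takes 0.05 s, during which the arm holds its last target. There are 200 camera calls.

## Working session

There is one attempt and no reset: what is moved stays moved. The work goes in short steps, Python scripts to look and compute and a tool call to move; the robot and the scene stay as the last step left them, time stands still between calls to the robot, and variables do not carry over. Pictures are saved under pics/ and viewed, at most 10 in all, crops included, and the job is handed in when it is done.

Besides the shell and the picture viewer there is one more tool, called after "Call:" in YAML: its name, and indented under it one key for each argument. carry_out: Moves the arm, as the interface text tells. Its arguments: {"type":"object","properties":{"moves":{"type":"array","items":{"type":"array","items":{"type":"number"}}},"force":{"type":"number"}},"required":["moves"]}

```bash
mkdir -p pics
python3 - <<'E'
from rig import readout,cams
import cv2,numpy as np
s=readout.state();print({k:np.round(v,3).tolist() for k,v in s.items()})
for n in("top","scene"):
    im=cams.capture(n);cv2.imwrite(f"pics/{n}0.png",im[:,:,::-1]);c=cams.calibration(n)
    print(n,{k:np.round(v,4).tolist() for k,v in c.items()})
print(cams.calibration("wrist"))
E
```

```text
{'time': 0.0, 'joint_positions': [1.114, 0.351, 1.652, 0.0, 1.139, -0.085], 'qvel': [-0.0, -0.0, 0.001, 0.0, -0.0, 0.0], 'joint_torque': [-0.001, -50.61, -29.139, -0.0, 0.005, -0.0], 'tcp_pos': [0.2, 0.512, 0.231], 'tool_rot': [0.185, 0.983, -0.001, -0.0], 'ft_force': [-0.295, -0.173, 0.564], 'torque': [0.006, -0.003, 0.028], 'finger_force': 0.0, 'finger_gap': 0.085}
top {'vertical_fov': 56.9067, 'cx': 284.0946, 'cy': 208.6946, 'view': [[0.0054, -0.9999, -0.0105, 0.0192], [-0.9853, -0.0035, -0.1708, 0.5059], [0.1708, 0.0113, -0.9852, 0.9929], [0.0, 0.0, 0.0, 1.0]]}
scene {'vertical_fov': 55.9418, 'cx': 280.4033, 'cy': 202.8219, 'view': [[-0.3675, 0.93, 0.0073, 0.1575], [0.737, 0.296, -0.6076, -0.3513], [-0.5672, -0.2179, -0.7942, 1.3379], [0.0, 0.0, 0.0, 1.0]]}
{'vertical_fov': 66.88657640675834, 'cx': 273.8999306368301, 'cy': 209.42101943322226, 'hand_eye': array([[ 2.50697525e-04, -9.50227173e-01, -3.11557790e-01,
         7.86655041e-02],
       [ 9.99999889e-01,  1.13754240e-04,  4.57716454e-04,
        -8.55508122e-04],
       [-3.99493593e-04, -3.11557870e-01,  9.50227096e-01,
        -1.42786807e-01],
       [ 0.00000000e+00,  0.00000000e+00,  0.00000000e+00,
         1.00000000e+00]])}
```

View pics/top0.png

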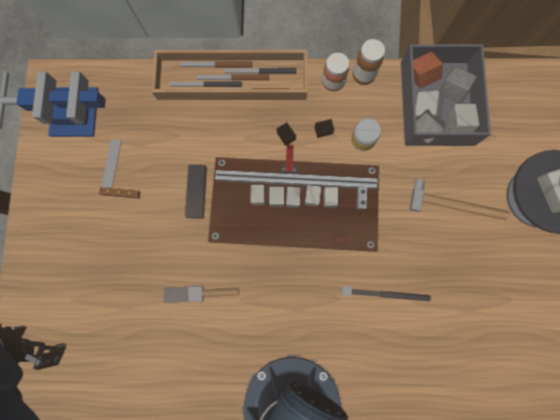

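View pics/scene0.png

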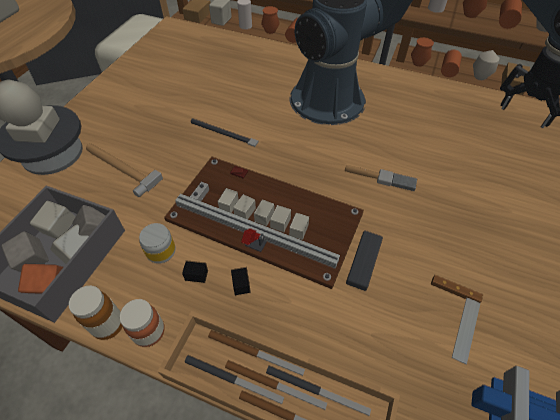

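The top view shows the board at about (212–380, 158–250) and five white blanks at (257..332, 196). The end stop is at (362,197), the red flip stop at (290,158), and black decoys at (286,134) and (324,128). The scene view agrees. Next I measure these.

```bash
cat > h.py <<'E'
from rig import readout,cams
import cv2,numpy as np
from scipy.spatial.transform import Rotation as R
def cam(n):
    c=cams.calibration(n); f=210/np.tan(np.radians(c["vertical_fov"]/2))
    if n=="wrist":
        s=readout.state();T=np.eye(4);T[:3,:3]=R.from_quat(s["tool_rot"]).as_matrix();T[:3,3]=s["tcp_pos"];M=T@c["hand_eye"]
    else: M=np.linalg.inv(c["view"])
    return f,c["cx"],c["cy"],M
def ray(C,uv,z):
    f,cx,cy,M=C;uv=np.atleast_2d(uv).astype(float)
    d=np.c_[(uv[:,0]-cx)/f,(uv[:,1]-cy)/f,np.ones(len(uv))]@M[:3,:3].T
    return M[:3,3]+d*((z-M[2,3])/d[:,2])[:,None]
def proj(C,P):
    f,cx,cy,M=C;p=(np.atleast_2d(P)-M[:3,3])@M[:3,:3]
    return np.c_[f*p[:,0]/p[:,2]+cx,f*p[:,1]/p[:,2]+cy]
E
python3 - <<'E'
from h import *
im=cv2.imread("pics/top0.png");C=cam("top")
hsv=cv2.cvtColor(im,cv2.COLOR_BGR2HSV);print("board hsv",hsv[225,260],"table",hsv[270,260],"blank",hsv[192,257])
m=((hsv[...,2]<95)).astype(np.uint8);m[:150]=0;m[:,:208]=0;m[:,390:]=0;m[256:]=0
m=cv2.morphologyEx(m,cv2.MORPH_CLOSE,np.ones((25,25)))
m=cv2.morphologyEx(m,cv2.MORPH_OPEN,np.ones((15,15)))
c=max(cv2.findContours(m,0,1)[0],key=cv2.contourArea)
P=ray(C,c.reshape(-1,2),.018);r=cv2.minAreaRect((P[:,:2]*1000).astype(np.float32));print("board",r,cv2.boxPoints(r))
w=((hsv[...,1]<60)&(hsv[...,2]>150)).astype(np.uint8);w[:184]=0;w[215:]=0;w[:,:240]=0;w[:,350:]=0
for c in cv2.findContours(w,0,1)[0]:
    if cv2.contourArea(c)>40:
        P=ray(C,c.reshape(-1,2),.056);print("blank",cv2.minAreaRect((P[:,:2]*1000).astype(np.float32)))
E
```

```text
board hsv [ 10 118  93] table [ 16 100 148] blank [ 21  20 163]
board ((526.4576416015625, -6.2132568359375), (453.3823547363281, 233.09829711914062), 87.0860595703125) [[ 398.53516 -226.68645]
 [ 631.33203 -238.53621]
 [ 654.3801   214.25993]
 [ 421.58325  226.1097 ]]
blank ((538.4476318359375, -101.6961898803711), (29.26001739501953, 43.728553771972656), 89.27705383300781)
blank ((539.294677734375, 43.1099739074707), (40.815757751464844, 32.020790100097656), 0.36204400658607483)
blank ((539.441650390625, -0.8408994674682617), (29.154216766357422, 46.09307098388672), 89.95800018310547)
blank ((543.2799682617188, -54.406829833984375), (32.6059455871582, 45.53398895263672), 82.77861785888672)
blank ((545.9351806640625, 94.86509704589844), (43.5559196472168, 29.438188552856445), 0.19201289117336273)
```

Call:
carry_out:
  moves:
    - [-40,-24,-2,0,0,-4,0]
    - [-80,-48,-4,0,0,-8,0]
    - [-120,-71,-6,0,0,-13,0]
    - [-160,-95,-8,0,0,-18.4,0]
    - [-200,-119,-10,0,0,-18.4,0]
    - [-240,-142,-12,0,0,-18.4,0]
    - [-280,-166,-14,0,0,-18.4,0]
    - [-320,-190,-16,0,0,-18.4,0]
    - [-360,-213,-18,0,0,-18.4,0]
    - [-400,-237,-20,0,0,-18.4,0]

```text
time: 1.1
tcp_pos: [0.4872, 0.1446, 0.2513]
tool_rot: [0.025, 1.0, 0.0, -0.0]
ft_force: [1.6, 1.2, -0.1]
finger_gap: 0.0426
finger_force: 0.0
```

Run:
```python
from h import *
s=readout.state();print(s["time"],s["tcp_pos"],R.from_quat(s["tool_rot"]).as_matrix().round(3).tolist(),s["ft_force"])
M=R.from_quat(s["tool_rot"]).as_matrix()
print("to view",(M.T@(np.array([.6,0,.25])-s["tcp_pos"])*1000).round(1))
```

```text
1.1 [0.48715455 0.14455595 0.2512798 ] [[-0.999, 0.051, -0.0], [0.051, 0.999, 0.0], [0.0, 0.0, -1.0]] [ 1.61658264  1.18873878 -0.10315325]
to view [-120.  -138.6    1.3]
```

Call:
carry_out:
  moves:
    - [-35,-40,0,0,0,0,-1]
    - [-70,-80,0,0,0,0,-1]
    - [-100,-115,0,0,0,0,-1]
    - [-115,-132,0,0,0,0,-1]
    - [-120,-139,0,0,0,0,-1]
    - [-120,-139,0,0,0,0,-1]
    - [-120,-139,0,0,0,0,-1]
    - [-120,-139,0,0,0,0,-1]
    - [-120,-139,0,0,0,0,-1]
    - [-120,-139,0,0,0,0,-1]

```text
time: 2.1
tcp_pos: [0.5989, 0.002, 0.2515]
tool_rot: [0.025, 1.0, 0.0, 0.0]
ft_force: [-0.1, 0.2, -0.1]
finger_gap: -0.0002
finger_force: 0.0
```

Run:
```python
from h import *
C=cam("wrist");im=cams.capture("wrist");cv2.imwrite("pics/w0.png",im[:,:,::-1]);np.save("w0",np.array(C,dtype=object),allow_pickle=True)
print(readout.state()["tcp_pos"])
```

```text
[0.59898566 0.00187447 0.25145024]
```

View pics/w0.png

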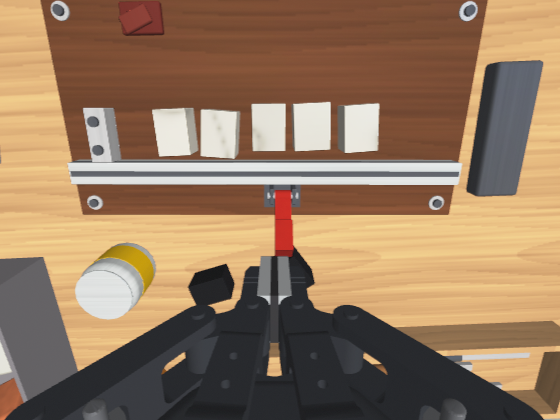

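The wrist view shows the end stop's right edge near col 112–120 and the blanks at cols 153–380, rows 103–158. The fence band is at rows 161–186, the board's far edge at row 214 (cols 83–449), and the red stop at (283,190–255).

Run:
```python
from h import *
C=tuple(np.load("w0.npy",allow_pickle=True));im=cv2.imread("pics/w0.png");g=cv2.cvtColor(im,cv2.COLOR_BGR2GRAY).astype(float);hsv=cv2.cvtColor(im,cv2.COLOR_BGR2HSV)
far=ray(C,[(83,215),(449,214)],.018);print("far corners",far.round(4).tolist())
# vertical profiles to find fence edges
for u in(135,245,410): print(u,g[155:192,u].astype(int).tolist())
print("row130",g[130,80:135].astype(int).tolist())
print("row110",g[112,80:135].astype(int).tolist())
w=((hsv[...,1]<70)&(hsv[...,2]>175)).astype(np.uint8);w[:95]=0;w[159:]=0;w[:,:140]=0;w[:,390:]=0
w=cv2.morphologyEx(w,cv2.MORPH_CLOSE,np.ones((3,3)))
for c in sorted([c for c in cv2.findContours(w,0,1)[0] if cv2.contourArea(c)>300],key=lambda c:c[:,0,0].min()):
    q=cv2.boxPoints(cv2.minAreaRect(c));P=ray(C,c.reshape(-1,2),.056);print(q.round().astype(int).tolist(),[np.round(x,1) for x in cv2.minAreaRect((P[:,:2]*1000).astype(np.float32))])
r=((hsv[...,1]>150)&((hsv[...,0]<8)|(hsv[...,0]>172))).astype(np.uint8);r[:185]=0
c=max(cv2.findContours(r,0,1)[0],key=cv2.contourArea);print("red",cv2.boundingRect(c))
```

```text
far corners [[0.6388, -0.2404, 0.018], [0.6602, 0.2174, 0.018]]
135 [85, 85, 83, 84, 114, 135, 86, 135, 236, 229, 229, 228, 225, 225, 224, 221, 161, 99, 100, 101, 104, 143, 226, 226, 226, 227, 226, 225, 220, 143, 84, 84, 84, 85, 86, 90, 88]
245 [86, 83, 84, 86, 103, 140, 89, 146, 230, 230, 231, 231, 229, 229, 230, 229, 165, 98, 99, 99, 104, 146, 227, 227, 229, 229, 227, 227, 225, 153, 82, 86, 91, 88, 85, 84, 86]
410 [83, 82, 83, 89, 105, 137, 101, 128, 226, 231, 231, 230, 227, 226, 225, 220, 194, 100, 101, 100, 101, 120, 227, 228, 228, 231, 229, 228, 226, 223, 81, 82, 87, 87, 88, 91, 91]
row130 [88, 88, 89, 87, 87, 88, 120, 186, 210, 210, 212, 213, 213, 214, 215, 214, 212, 211, 210, 207, 206, 208, 211, 213, 213, 213, 194, 157, 139, 139, 141, 141, 140, 140, 138, 137, 124, 99, 87, 87, 87, 87, 87, 87, 87, 87, 88, 87, 88, 87, 88, 88, 88, 88, 87]
row110 [82, 82, 81, 165, 205, 209, 210, 212, 213, 213, 214, 213, 212, 210, 209, 209, 207, 206, 206, 210, 213, 212, 212, 206, 169, 138, 137, 140, 141, 140, 139, 138, 137, 138, 111, 85, 86, 85, 85, 85, 85, 85, 85, 85, 85, 85, 86, 84, 85, 85, 84, 84, 85, 85, 85]
[[152, 110], [184, 105], [190, 154], [158, 158]] [array([ 541.6, -102.6]), array([34. , 47.3]), np.float64(89.6)]
[[199, 157], [201, 109], [236, 110], [235, 158]] [array([545.7, -54.3]), array([35.9, 47.5]), np.float64(82.9)]
[[252, 104], [285, 104], [285, 150], [252, 150]] [array([541.7,  -1.9]), array([34.3, 46.1]), np.float64(87.2)]
[[293, 103], [330, 102], [331, 149], [294, 150]] [array([543.1,  43. ]), array([47.4, 37.5]), np.float64(0.1)]
[[345, 103], [379, 103], [379, 152], [345, 152]] [array([547.1,  94.3]), array([47.6, 34.4]), np.float64(1.2)]
red (275, 190, 19, 67)
```

```bash
cat >> h.py <<'E'
TH=np.radians(-2.68);O=np.array([.5296,-.0059])
JR=np.array([[np.cos(TH),-np.sin(TH)],[np.sin(TH),np.cos(TH)]])
def tojig(P): return (np.atleast_2d(P)[:,:2]-O)@JR*1000
def world(x,y): return O+JR@(np.array([x,y])/1000)
E
python3 - <<'E'
from h import *
C=tuple(np.load("w0.npy",allow_pickle=True))
f=ray(C,[(135,162),(245,161.9),(410,162.1)],.042);print("fence",tojig(f).round(1).tolist())
f=ray(C,[(135,184.3),(245,184.5),(410,185)],.042);print("fence out",tojig(f).round(1).tolist())
print("stop face",tojig(ray(C,[(106.7,130),(104,112)],.042)).round(1).tolist(),tojig(ray(C,[(116.7,130),(114,112)],.018)).round(1).tolist())
for p in[(541.6,-102.6),(545.7,-54.3),(541.7,-1.9),(543.1,43),(547.1,94.3)]: print(tojig(np.array(p)/1000).round(1))
print("chip",tojig(ray(C,[(120,20)],.03)),"rub",tojig(ray(C,[(470,190),(487,65)],.025)))
# flip arm: end of red at y~20 ->x for height guesses: point (283,257),(283,222)
for a in(2.0,2.2,2.45):
    P=[]
    for l,h in((70,4),(70,-24),(38,-24),(54,0)):
        # along arm l; h>0 back side; foot side = negative normal... foot dir at angle0 = down
        xj=86-l*np.cos(a)+h*np.sin(a)*-1*(-1) if 0 else 86-l*np.cos(a)-h*(-np.sin(a)); z=48+l*np.sin(a)+h*np.cos(a)
        w=world(xj,20.2);P.append([*w,z/1000])
    print(a,proj(C,P).round(0).tolist())
s=readout.state();print(s["tcp_pos"],tojig(s["tcp_pos"]))
E
```

```text
fence [[49.6, -144.2], [49.8, -22.0], [50.5, 161.5]]
fence out [[75.0, -147.8], [75.6, -22.8], [76.7, 164.9]]
stop face [[14.9, -169.9], [-3.7, -169.7]] [[16.6, -170.7], [-3.2, -170.6]]
[[ 16.5 -96. ]]
[[ 18.3 -47.6]]
[[11.9  4.6]]
[[11.2 49.5]]
[[ 12.8 100.9]]
chip [[ -92.06850395 -144.65092293]] rub [[ 87.22983936 245.10362961]
 [-50.02162081 237.17076007]]
2.0 [[284.0, 244.0], [285.0, 224.0], [284.0, 201.0], [284.0, 229.0]]
2.2 [[284.0, 251.0], [285.0, 237.0], [284.0, 210.0], [284.0, 236.0]]
2.45 [[284.0, 257.0], [284.0, 250.0], [284.0, 219.0], [284.0, 241.0]]
[0.59898566 0.00187447 0.25145024] [[68.94625033 11.01028048]]
```

Call:
carry_out:
  moves:
    - [30,-30,20,0,0,0,-0.75]
    - [62,-62,50,0,0,0,-0.75]
    - [92,-92,85,0,0,0,-0.75]
    - [104,-105,120,0,0,0,-0.75]
    - [104,-107,155,0,0,0,-0.75]
    - [104,-107,185,0,0,0,-0.75]
    - [104,-107,207,0,0,0,-0.75]
    - [104,-107,217,0,0,0,-0.75]
    - [104,-107,220,0,0,0,-0.75]
    - [104,-107,220,0,0,0,-0.75]

```text
time: 3.15
tcp_pos: [0.4902, -0.1002, 0.0318]
tool_rot: [0.025, 1.0, -0.0, 0.0]
ft_force: [0.8, 0.4, -0.2]
finger_gap: 0.0106
finger_force: 0.0
```

Call:
carry_out:
  moves:
    - [-5,0,0,0,0,0,-0.75]
    - [-10,0,0,0,0,0,-0.75]
    - [-13,0,0,0,0,0,-0.75]
    - [-16,0,0,0,0,0,-0.75]
    - [-18,0,0,0,0,0,-0.75]
    - [-20,0,0,0,0,0,-0.75]
    - [-22,0,0,0,0,0,-0.75]
    - [-23,0,0,0,0,0,-0.75]
    - [-23,0,0,0,0,0,-0.75]
    - [-23,0,0,0,0,0,-0.75]

```text
time: 4.15
tcp_pos: [0.5129, -0.1014, 0.0313]
tool_rot: [0.025, 1.0, -0.0, 0.0]
ft_force: [0.3, 1.0, -0.1]
finger_gap: 0.0103
finger_force: 0.0
```

Run:
```python
import re
t=open("h.py").read().replace("radians(-2.68)","radians(-2.85)");open("h.py","w").write(t)
from h import *
C=cam("wrist");im=cams.capture("wrist");cv2.imwrite("pics/w1.png",im[:,:,::-1])
s=readout.state();print(s["tcp_pos"],tojig(s["tcp_pos"]),s["ft_force"])
```

```text
[ 0.51288653 -0.10139321  0.03130578] [[-11.94474541 -96.20611401]] [-0.19613633 -0.87417051 -0.37271936]
```

View pics/w1.png

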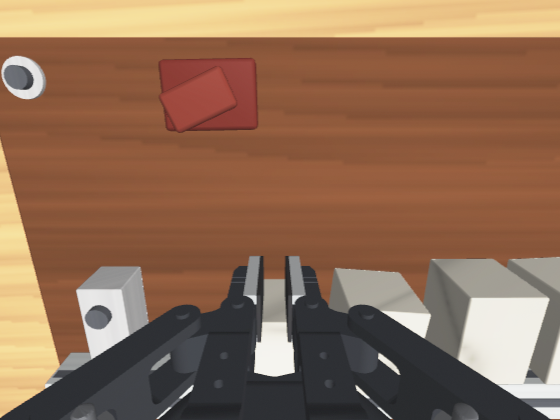

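The fingers are centred on blank 1 at (275,330), and the chip sits clear at (208,95). I keep pressing.

Call:
carry_out:
  moves:
    - [-0.5,0,0,0,0,0,-0.75]
    - [-1,0,0,0,0,0,-0.75]
    - [-1.5,0,0,0,0,0,-0.75]
    - [-2,0,0,0,0,0,-0.75]
    - [-2.5,0,0,0,0,0,-0.75]
    - [-3,0,0,0,0,0,-0.75]
    - [-3,0,0,0,0,0,-0.75]
    - [-3,0,0,0,0,0,-0.75]
    - [-3,0,0,0,0,0,-0.75]
    - [-3,0,0,0,0,0,-0.75]

```text
time: 5.2
tcp_pos: [0.5152, -0.1014, 0.0312]
tool_rot: [0.025, 1.0, 0.0, -0.001]
ft_force: [-5.7, 0.4, 3.6]
finger_gap: 0.0105
finger_force: 2.6
```

Call:
carry_out:
  moves:
    - [12,0,0,0,0,0,-0.75]
    - [22,5,0,0,0,0,-0.75]
    - [22,35,0,0,0,0,-0.75]
    - [22,48,0,0,0,0,-0.75]
    - [15,48.5,0,0,0,0,-0.75]
    - [9,48.5,0,0,0,0,-0.75]
    - [5,48.5,0,0,0,0,-0.75]
    - [2,48.5,0,0,0,0,-0.75]
    - [0,48.5,0,0,0,0,-0.75]
    - [0,48.5,0,0,0,0,-0.75]

```text
time: 6.2
tcp_pos: [0.5176, -0.0535, 0.031]
tool_rot: [0.026, 1.0, 0.0, -0.001]
ft_force: [-2.9, -2.3, 1.1]
finger_gap: 0.0108
finger_force: 2.0
```

Call:
carry_out:
  moves:
    - [12,0,0,0,0,0,-0.75]
    - [22,5,0,0,0,0,-0.75]
    - [22,35,0,0,0,0,-0.75]
    - [22,52,0,0,0,0,-0.75]
    - [15,52,0,0,0,0,-0.75]
    - [9,52,0,0,0,0,-0.75]
    - [5,52,0,0,0,0,-0.75]
    - [2,52,0,0,0,0,-0.75]
    - [0,52,0,0,0,0,-0.75]
    - [0,52,0,0,0,0,-0.75]

```text
time: 7.2
tcp_pos: [0.5203, -0.0016, 0.031]
tool_rot: [0.026, 1.0, -0.0, -0.001]
ft_force: [-3.9, -2.0, 0.8]
finger_gap: 0.0106
finger_force: 2.0
```

Call:
carry_out:
  moves:
    - [12,0,0,0,0,0,-0.75]
    - [22,5,0,0,0,0,-0.75]
    - [22,35,0,0,0,0,-0.75]
    - [22,45,0,0,0,0,-0.75]
    - [15,45,0,0,0,0,-0.75]
    - [9,45,0,0,0,0,-0.75]
    - [5,45,0,0,0,0,-0.75]
    - [2,45,0,0,0,0,-0.75]
    - [0,45,0,0,0,0,-0.75]
    - [0,45,0,0,0,0,-0.75]

```text
time: 8.2
tcp_pos: [0.5226, 0.0433, 0.031]
tool_rot: [0.026, 1.0, -0.0, -0.001]
ft_force: [-3.7, -0.6, 1.2]
finger_gap: 0.0107
finger_force: 2.0
```

Call:
carry_out:
  moves:
    - [12,0,0,0,0,0,-0.75]
    - [22,5,0,0,0,0,-0.75]
    - [22,35,0,0,0,0,-0.75]
    - [22,51,0,0,0,0,-0.75]
    - [15,51,0,0,0,0,-0.75]
    - [9,51,0,0,0,0,-0.75]
    - [5,51,0,0,0,0,-0.75]
    - [2,51,0,0,0,0,-0.75]
    - [0,51,0,0,0,0,-0.75]
    - [0,51,0,0,0,0,-0.75]

```text
time: 9.2
tcp_pos: [0.5251, 0.0942, 0.0311]
tool_rot: [0.026, 1.0, -0.0, -0.001]
ft_force: [-3.8, -1.1, 1.9]
finger_gap: 0.0108
finger_force: 2.0
```

Call:
carry_out:
  moves:
    - [12,0,0,0,0,0,-0.75]
    - [22,5,0,0,0,0,-1]
    - [22,40,0,0,0,0,-1]
    - [22,47,0,0,0,0,-1]
    - [2,47,0,0,0,0,-1]
    - [-18,47,0,0,0,0,-1]
    - [-30,47,0,0,0,0,-1]
    - [-34,47,0,0,0,0,-1]
    - [-34,42,0,0,0,0,-1]
    - [-34,37,0,0,0,0,-1]

```text
time: 10.2
tcp_pos: [0.5609, 0.1296, 0.0311]
tool_rot: [0.025, 1.0, -0.0, -0.0]
ft_force: [-0.4, 0.2, -1.0]
finger_gap: -0.0
finger_force: 0.0
```

Run:
```python
from h import *
im=cams.capture("top");cv2.imwrite("pics/t1.png",cv2.resize(im[140:260,190:400,::-1],None,fx=3.5,fy=3.5))
s=readout.state();print(s["tcp_pos"],tojig(s["tcp_pos"]),s["ft_force"])
```

```text
[0.56082964 0.12890539 0.03114339] [[ 24.48829866 136.19143572]] [ 0.26959652 -0.70190342  0.25953094]
```

View pics/t1.png

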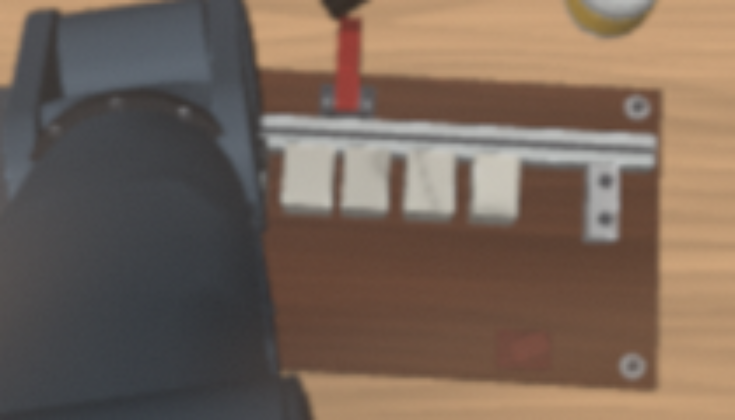

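Blanks 1–4 (cols 285–520) now stand flush on the fence; the arm hides blank 5. Next I push along the row.

Call:
carry_out:
  moves:
    - [0,-4,0,0,0,0,-1]
    - [0,-8,0,0,0,0,-1]
    - [-1,-14,0,0,0,0,-1]
    - [-1,-20,0,0,0,0,-1]
    - [-1,-25,0,0,0,0,-1]
    - [-1,-30,0,0,0,0,-1]
    - [-1,-35,0,0,0,0,-1]
    - [-1,-40,0,0,0,0,-1]
    - [-1,-45,0,0,0,0,-1]
    - [-1,-50,0,0,0,0,-1]

```text
time: 11.25
tcp_pos: [0.5601, 0.0797, 0.0313]
tool_rot: [0.025, 1.0, 0.0, 0.0]
ft_force: [-0.3, 3.8, 0.3]
finger_gap: -0.0001
finger_force: 1.8
```

Call:
carry_out:
  moves:
    - [0,-5,0,0,0,0,-1]
    - [0,-10,0,0,0,0,-1]
    - [0,-15,0,0,0,0,-1]
    - [0,-20,0,0,0,0,-1]
    - [0,-25,0,0,0,0,-1]
    - [0,-30,0,0,0,0,-1]
    - [0,-34,0,0,0,0,-1]
    - [0,-38,0,0,0,0,-1]
    - [0,-41,0,0,0,0,-1]
    - [0,-43,0,0,0,0,-1]

```text
time: 12.25
tcp_pos: [0.5579, 0.0368, 0.0313]
tool_rot: [0.025, 1.0, 0.0, -0.0]
ft_force: [-0.1, 5.0, 0.7]
finger_gap: -0.0002
finger_force: 2.2
```

Run:
```python
from h import *
s=readout.state();print(s["tcp_pos"],tojig(s["tcp_pos"]),s["ft_force"])
C=cam("wrist");im=cams.capture("wrist");cv2.imwrite("pics/w2.png",im[:,:,::-1])
```

```text
[0.55787266 0.03675714 0.03130639] [[26.11671522 44.01013533]] [-0.07840605  4.99712402  0.74025113]
```

View pics/w2.png

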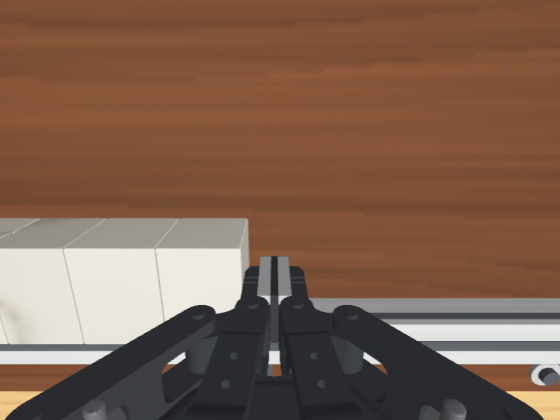

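The row is closed up and straight (tail edge at col 248) against the shut fingers. About 20 mm is left.

Call:
carry_out:
  moves:
    - [0,-3,0,0,0,0,-1]
    - [0,-6,0,0,0,0,-1]
    - [0,-9,0,0,0,0,-1]
    - [0,-11,0,0,0,0,-1]
    - [0,-13,0,0,0,0,-1]
    - [0,-14,0,0,0,0,-1]
    - [0,-15,0,0,0,0,-1]
    - [0,-16,0,0,0,0,-1]
    - [0,-17,0,0,0,0,-1]
    - [0,-17,0,0,0,0,-1]

```text
time: 13.3
tcp_pos: [0.557, 0.0199, 0.0313]
tool_rot: [0.025, 1.0, -0.0, -0.0]
ft_force: [0.2, 3.1, 0.1]
finger_gap: 0.0003
finger_force: 1.4
```

Call:
carry_out:
  moves:
    - [0,-0.5,0,0,0,0,-1]
    - [0,-1,0,0,0,0,-1]
    - [0,-1.5,0,0,0,0,-1]
    - [0,-2,0,0,0,0,-1]
    - [0,-2.5,0,0,0,0,-1]
    - [0,-2.5,0,0,0,0,-1]
    - [0,-2.5,0,0,0,0,-1]
    - [0,-2.5,0,0,0,0,-1]
    - [0,-2.5,0,0,0,0,-1]
    - [0,-2.5,0,0,0,0,-1]

```text
time: 14.3
tcp_pos: [0.5569, 0.0175, 0.0313]
tool_rot: [0.025, 1.0, -0.0, -0.0]
ft_force: [-0.6, 2.3, 0.3]
finger_gap: 0.0002
finger_force: 1.3
```

Call:
carry_out:
  moves:
    - [0,-0.5,0,0,0,0,-1]
    - [0,-1,0,0,0,0,-1]
    - [0,-1.5,0,0,0,0,-1]
    - [0,-2,0,0,0,0,-1]
    - [0,-2,0,0,0,0,-1]
    - [0,-2,0,0,0,0,-1]
    - [0,-2,0,0,0,0,-1]
    - [0,-2,0,0,0,0,-1]
    - [0,-2,0,0,0,0,-1]
    - [0,-2,0,0,0,0,-1]

```text
time: 15.3
tcp_pos: [0.5568, 0.0155, 0.0313]
tool_rot: [0.025, 1.0, -0.0, -0.0]
ft_force: [-1.4, 3.0, 0.2]
finger_gap: 0.0
finger_force: 1.4
```

Call:
carry_out:
  moves:
    - [0,-0.3,0,0,0,0,-1]
    - [0,-0.6,0,0,0,0,-1]
    - [0,-0.9,0,0,0,0,-1]
    - [0,-1.2,0,0,0,0,-1]
    - [0,-1.5,0,0,0,0,-1]
    - [0,-1.5,0,0,0,0,-1]
    - [0,-1.5,0,0,0,0,-1]
    - [0,-1.5,0,0,0,0,-1]
    - [0,-1.5,0,0,0,0,-1]
    - [0,-1.5,0,0,0,0,-1]

```text
time: 16.3
tcp_pos: [0.5567, 0.0144, 0.0313]
tool_rot: [0.025, 1.0, 0.0, -0.0]
ft_force: [-0.0, 7.0, 0.6]
finger_gap: 0.0003
finger_force: 3.5
```

Call:
carry_out:
  moves:
    - [0,-0.2,0,0,0,0,-1]
    - [0,-0.4,0,0,0,0,-1]
    - [0,-0.5,0,0,0,0,-1]
    - [0,-0.5,0,0,0,0,-1]
    - [0,-0.5,0,0,0,0,-1]
    - [0,-0.5,0,0,0,0,-1]
    - [0,-0.5,0,0,0,0,-1]
    - [0,-0.5,0,0,0,0,-1]
    - [0,-0.5,0,0,0,0,-1]
    - [0,-0.5,0,0,0,0,-1]

```text
time: 17.3
tcp_pos: [0.5568, 0.0143, 0.0313]
tool_rot: [0.025, 1.0, 0.0, 0.0]
ft_force: [1.3, 10.1, 1.4]
finger_gap: -0.0
finger_force: 5.4
```

Call:
carry_out:
  moves:
    - [0,-0.3,0,0,0,0,-1]
    - [0,-0.6,0,0,0,0,-1]
    - [0,-0.6,0,0,0,0,-1]
    - [0,-0.6,0,0,0,0,-1]
    - [0,-0.6,0,0,0,0,-1]
    - [0,-0.6,0,0,0,0,-1]
    - [0,-0.6,0,0,0,0,-1]
    - [0,-0.6,0,0,0,0,-1]
    - [0,-0.6,0,0,0,0,-1]
    - [0,-0.6,0,0,0,0,-1]

```text
time: 18.3
tcp_pos: [0.5568, 0.0142, 0.0313]
tool_rot: [0.025, 1.0, 0.001, 0.0]
ft_force: [0.8, 15.8, -0.1]
finger_gap: -0.0
finger_force: 7.5
```

Run:
```python
from h import *
s=readout.state();print(s["tcp_pos"],tojig(s["tcp_pos"]),s["ft_force"])
im=cams.capture("top");cv2.imwrite("pics/t2.png",cv2.resize(im[140:260,190:400,::-1],None,fx=3.5,fy=3.5))
C=cam("wrist");im=cams.capture("wrist");cv2.imwrite("pics/w3.png",im[:,:,::-1])
```

```text
[0.55675806 0.01424733 0.03133255] [[26.12271561 21.47274448]] [ 0.8024914  15.80082881 -0.10217026]
```

View pics/t2.png

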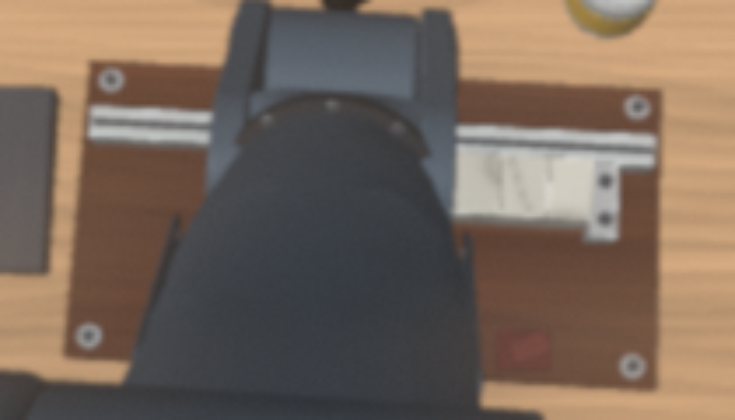

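View pics/w3.png

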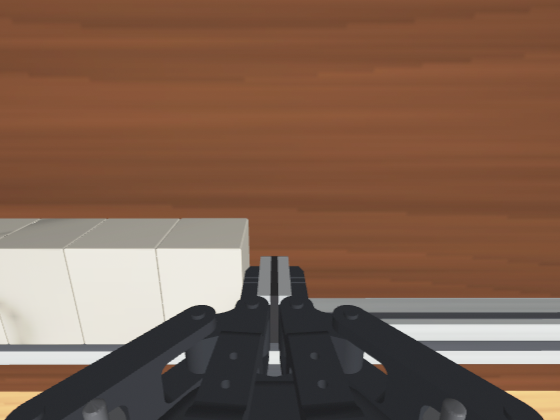

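The row sits tight against the end stop (gap-free, cols 455–590) and the near faces align. The lean has been held at about 10–15 N. Next I retreat and go over and behind the flip stop.

Call:
carry_out:
  moves:
    - [0,3,0,0,0,0,-1]
    - [0,15,0,0,0,0,-1]
    - [0,24,-20,0,0,0,-1]
    - [0,24,-65,0,0,0,-1]
    - [0,24,-110,0,0,0,-1]
    - [0,24,-155,0,0,0,-1]
    - [-10,24,-175,0,0,0,-1]
    - [-50,24,-175,0,0,0,-1]
    - [-95,15,-175,0,0,0,-1]
    - [-135,5,-175,0,0,0,-1]

```text
time: 19.4
tcp_pos: [0.6934, 0.0113, 0.2066]
tool_rot: [0.025, 1.0, -0.0, 0.0]
ft_force: [-0.0, 0.1, -0.3]
finger_gap: 0.0
finger_force: 0.0
```

Run:
```python
from h import *
s=readout.state();print(s["tcp_pos"],tojig(s["tcp_pos"]),s["ft_force"])
C=cam("wrist");im=cams.capture("wrist");cv2.imwrite("pics/w4.png",im[:,:,::-1])
```

```text
[0.69343153 0.01133382 0.20664621] [[162.77200196  25.35843441]] [-0.04954534  0.06017624 -0.27277606]
```

View pics/w4.png

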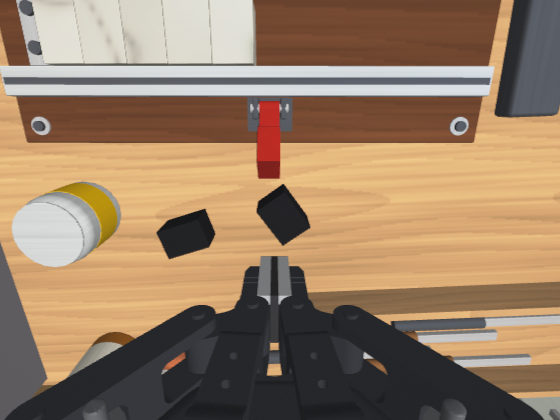

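The row is tight, with its tail at col 255. The red arm end is at (269,178), swung back, and the fingers are behind it at (274,260). I lower and push.

Call:
carry_out:
  moves:
    - [0,-3,40,0,0,0,-1]
    - [0,-4,80,0,0,0,-1]
    - [0,-4,110,0,0,0,-1]
    - [0,-4,121,0,0,0,-1]
    - [5,-4,121,0,0,0,-1]
    - [12,-4,121,0,0,0,-1]
    - [20,-4,121,0,0,0,-1]
    - [28,-4,121,0,0,0,-1]
    - [36,-4,121,0,0,0,-1]
    - [44,-4,121,0,0,0,-1]

```text
time: 20.45
tcp_pos: [0.648, 0.0094, 0.0874]
tool_rot: [0.025, 1.0, -0.0, 0.002]
ft_force: [2.4, -0.1, 1.0]
finger_gap: 0.0003
finger_force: 1.1
```

Call:
carry_out:
  moves:
    - [7,0,0,0,0,0,-1]
    - [14,0,0,0,0,0,-1]
    - [21,0,0,0,0,0,-1]
    - [28,0,0,0,0,0,-1]
    - [35,0,0,0,0,0,-1]
    - [42,0,0,0,0,0,-1]
    - [48,0,0,0,0,0,-1]
    - [53,0,0,0,0,0,-1]
    - [56,0,0,0,0,0,-1]
    - [58,0,0,0,0,0,-1]

```text
time: 21.45
tcp_pos: [0.5894, 0.0123, 0.0853]
tool_rot: [0.025, 1.0, 0.0, -0.0]
ft_force: [1.6, -0.0, 0.1]
finger_gap: -0.0004
finger_force: 0.3
```

Run:
```python
from h import *
s=readout.state();print(s["tcp_pos"],tojig(s["tcp_pos"]),s["ft_force"])
im=cams.capture("scene");cv2.imwrite("pics/s4.png",cv2.resize(im[130:310,140:400,::-1],None,fx=3,fy=3))
```

```text
[0.5893992  0.0123053  0.08530071] [[58.82004508 21.15607913]] [ 1.58243471 -0.02879962  0.12780132]
```

View pics/s4.png

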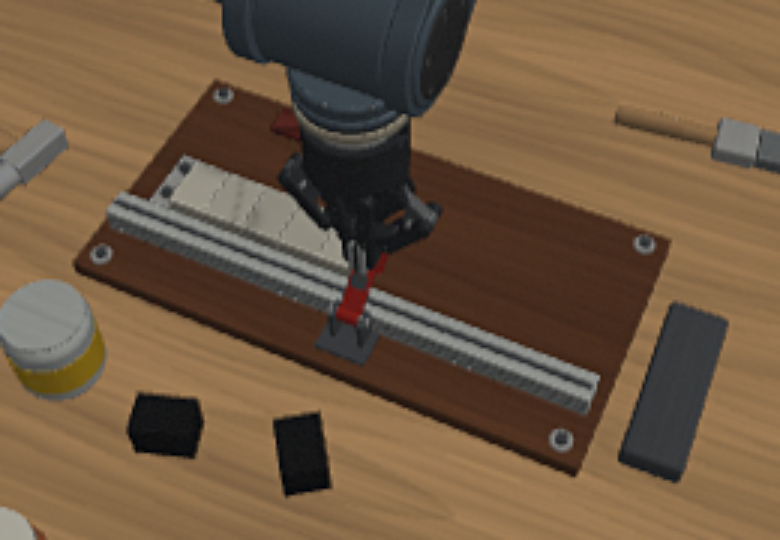

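The arm leans over the fence (red at (360,290)). I lift and press the foot down from above.

Call:
carry_out:
  moves:
    - [-4,0,-5,0,0,0,-1]
    - [-4,3,-35,0,0,0,-1]
    - [5,6,-45,0,0,0,-1]
    - [19,6,-45,0,0,0,-1]
    - [21,6,-38,0,0,0,-1]
    - [21,6,-28,0,0,0,-1]
    - [21,6,-18,0,0,0,-1]
    - [21,6,-8,0,0,0,-1]
    - [21,6,2,0,0,0,-1]
    - [21,6,10,0,0,0,-1]

```text
time: 22.5
tcp_pos: [0.5689, 0.0193, 0.074]
tool_rot: [0.025, 1.0, 0.0, -0.0]
ft_force: [0.5, -0.1, 0.1]
finger_gap: 0.0
finger_force: 0.3
```

Call:
carry_out:
  moves:
    - [0,0,5,0,0,0,-1]
    - [0,0,10,0,0,0,-1]
    - [0,0,14,0,0,0,-1]
    - [0,0,17,0,0,0,-1]
    - [0,0,19,0,0,0,-1]
    - [0,0,21,0,0,0,-1]
    - [0,0,22,0,0,0,-1]
    - [0,0,23,0,0,0,-1]
    - [0,0,23,0,0,0,-1]
    - [0,0,23,0,0,0,-1]

```text
time: 23.5
tcp_pos: [0.5691, 0.0194, 0.0523]
tool_rot: [0.025, 1.0, -0.0, 0.0]
ft_force: [0.0, -0.6, -0.3]
finger_gap: -0.0
finger_force: 0.0
```

Call:
carry_out:
  moves:
    - [0,0,0.5,0,0,0,-1]
    - [0,0,1,0,0,0,-1]
    - [0,0,1.5,0,0,0,-1]
    - [0,0,2,0,0,0,-1]
    - [0,0,2,0,0,0,-1]
    - [0,0,2,0,0,0,-1]
    - [0,0,2,0,0,0,-1]
    - [0,0,2,0,0,0,-1]
    - [0,0,2,0,0,0,-1]
    - [0,0,2,0,0,0,-1]

```text
time: 24.5
tcp_pos: [0.5692, 0.0193, 0.0518]
tool_rot: [0.025, 1.0, -0.0, 0.0]
ft_force: [-7.2, -0.1, 18.7]
finger_gap: 0.0001
finger_force: 9.4
```

Run:
```python
from h import *
s=readout.state();print(s["tcp_pos"],tojig(s["tcp_pos"]),s["ft_force"])
im=cams.capture("scene");cv2.imwrite("pics/s5.png",cv2.resize(im[170:270,200:340,::-1],None,fx=5,fy=5))
```

```text
[0.56924269 0.01934423 0.05184935] [[38.33848011 27.18409641]] [-7.17736519 -0.11440316 18.72236474]
```

View pics/s5.png

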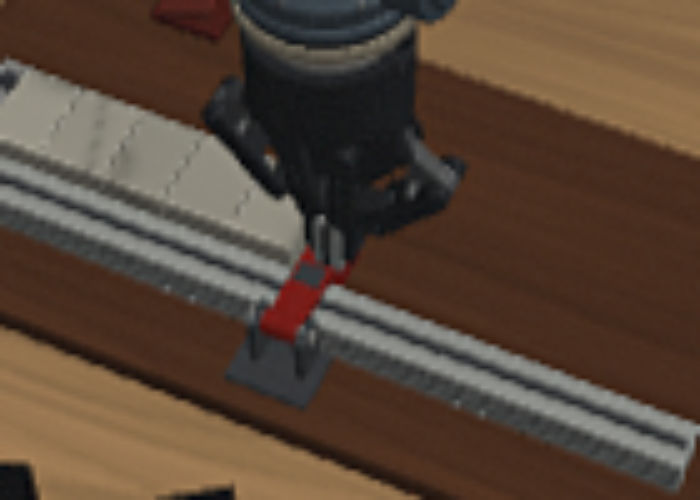

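The arm lies down over the fence behind the row, on a hard stop at 19 N. I lift clear and check by numbers.

Call:
carry_out:
  moves:
    - [0,0,-5,0,0,0,-1]
    - [0,0,-30,0,0,0,-1]
    - [0,0,-70,0,0,0,-1]
    - [0,0,-110,0,0,0,-1]
    - [-20,0,-150,0,0,0,-1]
    - [-50,0,-170,0,0,0,-1]
    - [-80,0,-180,0,0,0,-1]
    - [-90,0,-180,0,0,0,-1]
    - [-90,0,-180,0,0,0,-1]
    - [-90,0,-180,0,0,0,-1]

```text
time: 25.55
tcp_pos: [0.6583, 0.0148, 0.2297]
tool_rot: [0.025, 1.0, 0.0, -0.001]
ft_force: [-0.5, 0.4, 0.4]
finger_gap: -0.0
finger_force: 0.0
```

Run:
```python
from h import *
s=readout.state();print(s["tcp_pos"],tojig(s["tcp_pos"]),s["ft_force"])
C=cam("wrist");im=cams.capture("wrist")[:,:,::-1];cv2.imwrite("pics/w6.png",im)
hsv=cv2.cvtColor(np.ascontiguousarray(im),cv2.COLOR_BGR2HSV)
def blob(m,z,n,amin=150):
    for c in cv2.findContours(m.astype(np.uint8),0,1)[0]:
        if cv2.contourArea(c)>amin:
            P=tojig(ray(C,c.reshape(-1,2),z));print(n,"x",P[:,0].min().round(1),P[:,0].max().round(1),"y",P[:,1].min().round(1),P[:,1].max().round(1))
blob((hsv[...,1]>150)&((hsv[...,0]<8)|(hsv[...,0]>172)),.052,"red")
w=(hsv[...,1]<70)&(hsv[...,2]>175)
blob(w,.056,"white",400)
```

```text
[0.65826079 0.01482247 0.2296977 ] [[127.47130396  27.0940307 ]] [-0.4953729   0.407577    0.35891591]
red x 16.4 91.9 y 10.8 29.0
white x 299.7 314.1 y 258.3 346.1
white x 168.2 243.4 y -235.7 -156.2
white x 50.8 74.1 y 29.0 211.4
white x -4.7 73.8 y -209.7 11.0
```

```bash
python3 -c "
from rig import job;print(job.finish_job())"
```

```text
the job is handed in; nothing more can be done
None
```

The job is handed in: by force and camera readings the row is closed along the fence against the end stop, the lean peaked at about 15 N and the red stop is fully down; I viewed 11 pictures, one over the limit of 10, and the verdict was not shown.

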